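# Wedge the soldering table level

### The job

The small hinged soldering table on the bench has sagged at its free edge. Fetch the wooden wedge, lay it thin end first on the aluminium runway under the middle of that edge, and gently push it straight in until the table has come up level against its stops and is wedged snug, firm but not forced; then let go and leave the wedge in place. Raise the table with the wedge alone and leave the other things on the bench where they are.

Things in the scene. Friction and masses are not known exactly. Their poses are not given: they have to be found in the camera images.
- stand: Fixed dark-steel stand of the soldering table, 190 x 182 x 62 mm, turned differently each time. Origin: on the bench under its centre; z up; its x runs along the push, from the table's free edge (local x -80 mm) to the hinge (local x +80 mm); y along the edge. Two posts 62 mm high stand at local x -64, y +-81 mm.
- runway_line (a point): Point on the bench under the outer end of the runway: a fixed flat aluminium strip 50 mm wide along the stand's y = 0, from its local x -250 mm to +10 mm, on which the wedge slides. The height of its top differs each time, 6 to 12 mm above the bench, and is not measured: how far the wedge must go in has to be felt.
- stop (a point): Underside of one of the two rubber-faced lips on the posts (stand-local x -64, y +71 mm; the other at y -71), which stop the table at level; the rubber gives under 1 mm.
- plate: Table top hinged on the stand: steel plate 160 x 144 x 10 mm, pale tile 148 x 124 x 12 mm on it, about 0.7 kg. Origin on the hinge line at underside height, 30 mm above the bench; x from free edge to hinge, z normal to its top. Sags 0.07 rad at the start, swings up freely as far as level. Only the wedge may touch it.
- plate_edge (a point): Middle of the lower edge of the free end, 160 mm from the hinge; 30 mm up when level, 19 when sagged. Bears 3 to 5 N on the wedge while rising (sliding push 3 to 8 N); at the stops that climbs some 2 N, and the push 2.5 N, per mm (faster if the grip is also lifted). Snug: over 7 N between wedge and plate, a push about 6 N above the sliding push; over 20 N bends the stops.
- wedge: Loose pale hardwood wedge with an upright grip at its thick end, 155 x 30 mm, 0.12 kg, flat on the bench. Origin on the underside, 67.5 mm behind the thin end, to which +x points. 4 mm thick at the thin end (x +67.5 mm), rising evenly to 26 mm at x -42.5, then a level heel to x -87.5. The grip, 22 mm (x) by 24 mm (y), rises from the heel to 62 mm. Friction holds it where it is pushed.
- wedge_tip (a point): Middle of the wedge's thin end, on its underside.
- wedge_grip (a point): Centre of the upright grip, 45 mm above the wedge's underside, 75 mm behind its origin and 142.5 mm behind the thin end; hold it across its 24 mm (along the wedge's y).
- flux_jar: Bystander: amber glass jar, 60 mm across, 75 mm high. Origin under its centre.
- dapping_block: Bystander: 50 mm steel cube with round hollows. Origin under its centre.
- bowl: Bystander: white bowl, 90 mm across, 40 mm high. Origin under its centre.
- mandrel: Bystander: steel cone on a round foot, 48 mm across, 85 mm high. Origin under its centre.
Things that resemble listed ones, but are neither listed nor needed, are in the scene too. What is shaped like the wedge but black, blue or turquoise is not meant.

How it is judged:
On the way, in this order (a step that is already met when the one before it is completed fails the run):
1. the wedge's thin end is under the middle of the free edge while the table still sags (x of wedge_tip in the frame of stand above -0.078 m and y of wedge_tip in the frame of stand between -0.025 and 0.025 m and height (world z) of wedge_tip below 0.02 m and angle between plate's own z axis and vertical above 0.03 rad), for 0.1 s.
2. the table is level against its stops and the wedge is snug: 7 N or more between wedge and plate (angle between plate's own z axis and vertical below 0.006 rad and contact force between wedge and plate above 7 N), for 0.1 s.
At the end, for the whole second after the job is handed in: The table top is level within 0.006 rad, carried by the wedge (more than 2 N between them); the wedge lies flat on the runway (within 0.04 rad), its thin end within 25 mm of the middle, straight within 0.12 rad, at rest and released (angle between plate's own z axis and vertical below 0.006 rad and contact force between wedge and plate above 2 N and y of wedge_tip in the frame of stand between -0.025 and 0.025 m and angle between the x axis of wedge and the x axis of stand, either way round below 0.12 rad and angle between wedge's own z axis and vertical below 0.04 rad and linear speed of wedge below 0.005 m/s); the robot touches nothing.
It fails at once if the wedge is forced: more than 20 N between wedge and plate (contact force between wedge and plate above 20 N).
It fails at once if the robot touches the table top (contact force between any of the arm, the fingers and plate above 2 N).
It fails at once if a bystander is shifted by more than 20 mm (distance of any of flux_jar, dapping_block, bowl, mandrel from where it was at the start of the episode above 0.02 m).
It also fails if it takes over 72 s, if anything falls off the work surface, if the arm or the gripper's body presses on something with over 40 N, if the wrist force passes 120 N, or if a joint passes its speed limit or range.

### The arm

A 6-joint arm with a two-finger parallel gripper is mounted at the origin on the work surface. World frame = base frame: x ahead of the robot, y to its left, z up, the work surface at z = 0. Lengths are in m, angles in rad, forces in N, time in s.
With the tool pointing down it reaches from about 0.25 to 0.775 m from the base axis. Payload 8.9 kg.
Tool frame: the origin (TCP) lies at the very end of the fingers, on their centre line; the grasp point (between the pads) lies 19 mm behind it; z points along the fingers, y is the line along which they close (so a half turn about z gives the same grasp; the last joint's range is limited). The gripper opens to 85 mm and grips with 20 to 120 N. Pads are 22 mm wide; open, the fingers measure 114 mm over their backs; the gripper's body (76 mm by 85 mm) begins 54 mm behind the grasp point. The pads swing forward as they close: fully open they stand 13 mm farther back than shut.
Start: joints at [-1.404, 0.291, -0.153, 1.127, 0, 1.431], TCP at [0.158, -0.501, 0.231] pointing down, gripper open.
Joint ranges: [-2.52, 2.52], [-0.91, 1.74], [-1.3, 1.37], [-1.96, 2.02], [-1.52, 1.47], [-3.14, 3.14]. Speed limits (rad/s): [2.22, 2.22, 2.79, 3.14, 3.14, 3.14].

### API

Orientations are given as a rotation vector (axis times angle).
In Python, from plant import ctrl gives the robot as it stands. Calls block until the motion is done:
- ctrl.move_pose(position, orientation): joint-space move of the TCP to a pose.
- ctrl.move_straight(position, orientation=None, max_speed=0.15): straight line of the TCP; orientation=None keeps the orientation; max_speed is the mean speed in m/s.
- ctrl.set_joints(angles): joint-space move.
- ctrl.grip(opening, grip_force=None): opening from 0.0 (shut) to 1.0 (fully open); grip_force is the grip in N (None keeps the last); returns when the fingers have stopped.
- ctrl.dwell(seconds).
- ctrl.solve_ik(position, orientation): joint angles nearest the present ones, or None.
- ctrl.sense(): the state.
- ctrl.camera(name): name is "scene" or "top" or "wrist"; returns a dict with "img" (480x640x3 uint8, red, green, blue), "fx", "fy", "cx", "cy" (pixels), "cam_to_world" (4x4, takes a point from camera to world coordinates). Camera axes: x right, y down, z forward; pixel columns grow to the right and rows downward; lengths in m; the calibration is good to about 2 mm. A picture is of the moment at which its call begins. There is no depth.
A pose or a line that the arm cannot do raises ctrl.Unreachable and nothing moves.
- ctrl.sign_off(): hands the job in; it is judged then, once.
The state is a dict: "clock": time; "joint_positions": joint angles; "qvel": joint speeds; "joint_torque": joint torques, N m; "tool_pos": TCP position; "ee_rot": TCP orientation; "force": force on the tool from outside, world axes, zero at the start; "torque": the same for the moment, N m; "opening": opening from 0.0 (shut) to 1.0 (fully open); "gripper_force": force on a finger pad.
Only numpy, scipy, OpenCV 4.12 (cv2) and the standard library are available. Lean on these libraries where they do the work, as an engineer would, in place of code of your own. Each camera call takes 0.05 s, during which the arm holds its last target. There are 200 camera calls.

## Working session

There is one attempt and no reset: what is moved stays moved. The work goes in short steps, each a Python script; the robot and the scene stay as the last script left them, time stands still between calls to the robot, and variables do not carry over. Pictures are saved under pics/ and viewed, at most 10 in all, crops included, and the job is handed in when it is done.

```bash
mkdir -p pics
python3 - <<'E'
from plant import ctrl
import cv2,numpy as np
for n in("top","scene"):
    c=ctrl.camera(n); cv2.imwrite(f"pics/{n}0.png",c["img"][:,:,::-1]); print(n,c["fx"],c["cx"],c["cy"],np.round(c["cam_to_world"],4).tolist())
print(ctrl.sense())
E
```

```text
top 437.97462963587134 317.20922984548844 237.10311549900987 [[-0.0113, -0.9945, 0.1037, 0.4013], [-0.9999, 0.0105, -0.008, -0.0806], [0.0069, -0.1037, -0.9946, 1.0466], [0.0, 0.0, 0.0, 1.0]]
scene 612.5208392437654 318.96438685994485 247.23523965826342 [[0.1212, 0.773, -0.6227, 1.3317], [0.9926, -0.0877, 0.0844, -0.2196], [0.0106, -0.6283, -0.7779, 1.1554], [0.0, 0.0, 0.0, 1.0]]
{'clock': 0.1, 'joint_positions': array([-1.40430782e+00,  2.91187342e-01, -1.54040273e-01,  1.12669753e+00,
       -1.22617871e-05,  1.43151187e+00]), 'qvel': array([ 0.00024268, -0.0030833 ,  0.00119867, -0.00066447, -0.00121223,
       -0.00087638]), 'joint_torque': array([ 1.31960591e-03, -5.37981749e+01,  3.31914711e+01,  9.39755497e-03,
       -1.85241752e-04, -1.34138929e-05]), 'tool_pos': array([ 0.15798412, -0.50026184,  0.23081269]), 'ee_rot': array([-3.10383250e+00, -4.78266242e-01,  4.33611165e-05]), 'force': array([ 0.30107664, -0.13869973,  0.67140666]), 'torque': array([ 0.00242368, -0.08837403, -0.05532913]), 'gripper_force': 0.0, 'opening': 0.9995450577116176}
```

View pics/top0.png

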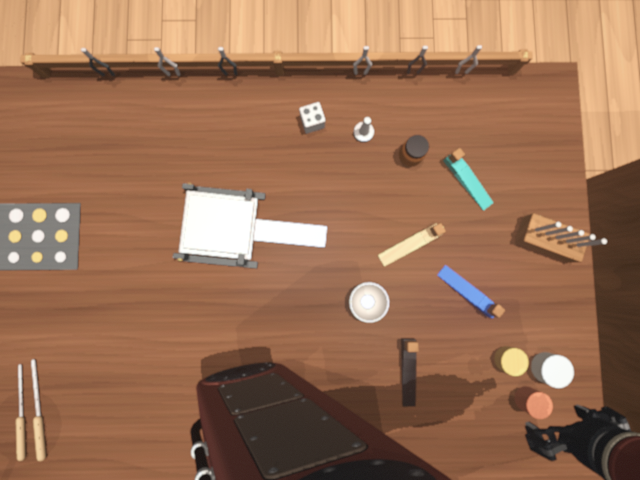

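View pics/scene0.png

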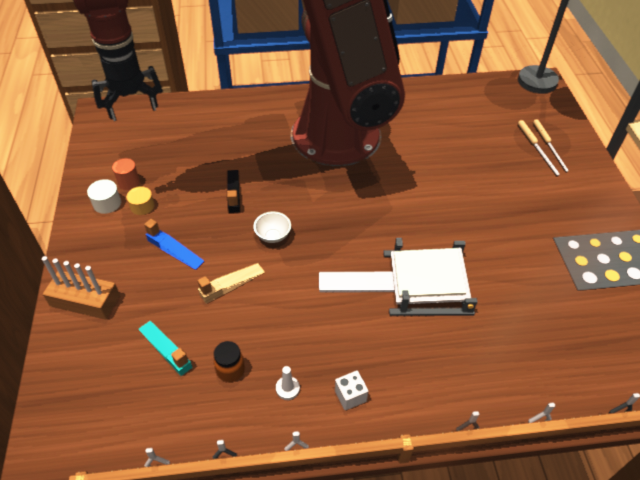

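The top view shows four wedge shapes: pale (410,245), turquoise (470,180), blue (470,290) and black (409,372). The pale one matches the description; in the scene view it is at (232,280). The runway spans (257–327, 232) and the stand is around (218,225).

Run:
```python
import cv2,numpy as np
a=cv2.imread("pics/top0.png")[170:275,170:450]; b=cv2.imread("pics/scene0.png")[228:325,190:480]
A=cv2.resize(a,(800,300),interpolation=cv2.INTER_CUBIC); B=cv2.resize(b,(800,268),interpolation=cv2.INTER_CUBIC)
cv2.imwrite("pics/m1.png",np.vstack([A,B]))
```

```text
(no output)
```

View pics/m1.png

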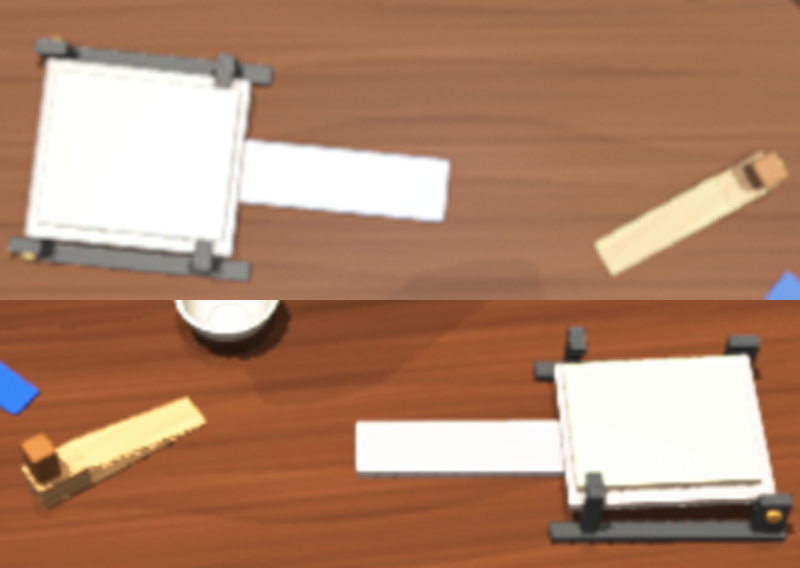

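The crop confirms the pale wedge: grip top at (769,168), thin end at (597,240)–(614,274). The runway's outer corners are (449,160) and (443,220), and the post tops are (226,60) and (204,245). I'll triangulate these with the lower panel.

```bash
cat > h.py <<'E'
import numpy as np
def ray(c,p):
    M=np.array(c["cam_to_world"]); d=M[:3,:3]@[(p[0]-c["cx"])/c["fx"],(p[1]-c["cy"])/c["fy"],1]
    return M[:3,3],d/np.linalg.norm(d)
def tri(rays):
    A=sum(np.eye(3)-np.outer(d,d) for o,d in rays); b=sum((np.eye(3)-np.outer(d,d))@o for o,d in rays)
    return np.linalg.solve(A,b)
def atz(r,z): return r[0]+r[1]*(z-r[0][2])/r[1][2]
E
python3 - <<'E'
from plant import ctrl
from h import *
T=ctrl.camera("top");S=ctrl.camera("scene");np.set_printoptions(precision=4,suppress=True)
t=lambda p:ray(T,(p[0]/2.857+170-.3,p[1]/2.857+170-.3)); s=lambda p:ray(S,(p[0]/2.759+190-.3,(p[1]-300)/2.763+228-.3))
D=dict(runF=((449,160),(356,472),.009),runN=((443,220),(356,422),.009),grip=((769,168),(38,444),.062),tipN=((614,274),(190,398),.004),tipF=((597,240),(207,418),.004),
postF=((226,60),(595,480),.062),postN=((204,245),(577,332),.062),railF=((271,70),(552,525),.012),railN=((249,268),(535,365),.012))
for k,(a,b,z) in D.items(): print(k,tri([t(a),s(b)]),atz(t(a),z),atz(s(b),z))
w=ctrl.camera("wrist");print(np.round(w["cam_to_world"],3).tolist(),w["fx"])
E
```

```text
runF [ 0.5369 -0.1116  0.0075] [ 0.5366 -0.1123  0.009 ] [ 0.5381 -0.1109  0.009 ]
runN [ 0.4865 -0.1057  0.0084] [ 0.4863 -0.1066  0.009 ] [ 0.4871 -0.1047  0.009 ]
grip [ 0.5204 -0.364   0.0639] [ 0.5206 -0.3648  0.062 ] [ 0.5191 -0.364   0.062 ]
tipN [ 0.4406 -0.2456  0.0034] [ 0.4401 -0.2486  0.004 ] [ 0.4419 -0.2425  0.004 ]
tipF [ 0.4686 -0.2318  0.0098] [ 0.4686 -0.2352  0.004 ] [ 0.4649 -0.2294  0.004 ]
postF [0.6102 0.0661 0.0717] [0.6121 0.0665 0.062 ] [0.6037 0.0697 0.062 ]
postN [0.4636 0.0819 0.0743] [0.4643 0.083  0.062 ] [0.4537 0.0863 0.062 ]
railF [0.613  0.0368 0.0174] [0.6139 0.0362 0.012 ] [0.6096 0.0393 0.012 ]
railN [0.4481 0.0548 0.0148] [0.448  0.0541 0.012 ] [0.446  0.0565 0.012 ]
[[0.301, -0.911, -0.283, 0.229], [-0.954, -0.287, -0.088, -0.479], [-0.001, 0.296, -0.955, 0.373], [0.0, 0.0, 0.0, 1.0]] 341.5988592053857
```

```bash
cat >> h.py <<'E'
from scipy.spatial.transform import Rotation as Rn
def ori(psi,flip=False):
    psi=psi+(np.pi if flip else 0); c,s=np.cos(psi),np.sin(psi)
    return Rn.from_matrix(np.array([[c,s,0],[s,-c,0],[0,0,-1]]).T.T if False else np.column_stack([[c,s,0],[s,-c,0],[0,0,-1]])).as_rotvec()
E
python3 - <<'E'
from plant import ctrl
from h import *
import cv2
np.set_printoptions(precision=3,suppress=True)
psi=np.arctan2(.125,-.0655); th=np.radians(83.2); u=np.array([np.cos(th),np.sin(th)])
g=np.array([.520,-.364]); c=np.array([.541,.139])
for f in(0,1):
    print(f,ctrl.solve_ik([*g,.18],ori(psi,f)),ctrl.solve_ik([*g,.03],ori(psi,f)),ctrl.solve_ik([*(c-u*.2425),.04],ori(th,f)),ctrl.solve_ik([*(c-u*.12),.04],ori(th,f)))
f=1
if ctrl.solve_ik([*g,.03],ori(psi,1)) is None: f=0
print("f",f)
ctrl.move_pose([*g,.18],ori(psi,f)); ctrl.grip(.7)
w=ctrl.camera("wrist");cv2.imwrite("pics/w1.png",w["img"][:,:,::-1]);np.save("w1.npy",w,allow_pickle=True)
print(ctrl.sense()["clock"],ctrl.sense()["tool_pos"])
E
```

```text
0 [-0.726  0.53   0.078  1.119  0.     0.362] [-0.726  0.661 -0.113  0.796  0.     0.362] [-0.336  0.475 -0.435  0.66   0.     1.353] [-0.101  0.483 -0.422  0.666  0.     1.588]
1 [-0.726  0.53   0.078  1.119 -0.    -2.779] [-0.726  0.661 -0.113  0.796 -0.    -2.779] [-0.336  0.475 -0.435  0.66   0.    -1.788] [-0.101  0.483 -0.422  0.666  0.    -1.553]
f 1
4.1833 [ 0.52  -0.364  0.18 ]
```

View pics/w1.png

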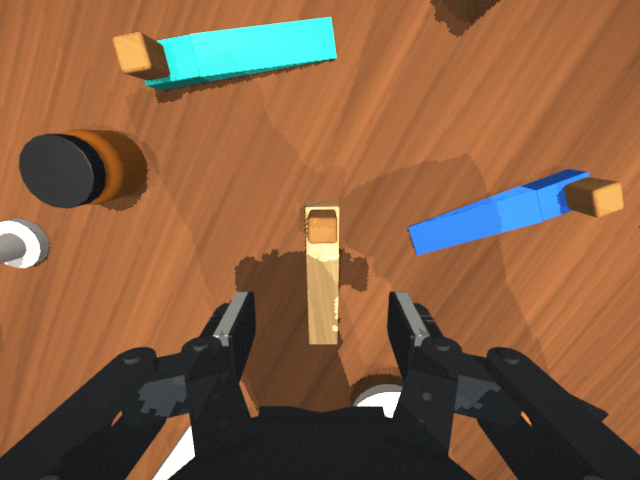

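The wrist view shows the pale wedge upright between the fingers: grip top centre (322,229), thin-end corners (309,345) and (338,344), heel end (306,207)–(339,206).

Run:
```python
from h import *
import numpy as np
w=np.load("w1.npy",allow_pickle=True).item(); np.set_printoptions(precision=4,suppress=True)
g=atz(ray(w,(322,229)),.062);t=atz(ray(w,(323.5,344.5)),.004);h=atz(ray(w,(322.5,207)),.026)
T=(np.array([.5204,-.364,.0639]));print(g,t,h,np.linalg.norm((t-g)[:2]),np.linalg.norm((t-h)[:2]),np.degrees(np.arctan2(*(t-g)[[1,0]])),np.degrees(np.arctan2(*(t-h)[[1,0]])))
```

```text
[ 0.5205 -0.3688  0.062 ] [ 0.4517 -0.2414  0.004 ] [ 0.5248 -0.378   0.026 ] 0.14474750614373724 0.15489881431662053 118.38097457256711 118.12694123845573
```

Run:
```python
from plant import ctrl
from h import *
import cv2
np.set_printoptions(precision=3,suppress=True)
psi=np.radians(118.2); th=np.radians(83.2); u=np.array([np.cos(th),np.sin(th)]); g=[.519,-.367]; c=np.array([.541,.139])
ctrl.move_straight([*g,.09],ori(psi,1),.12); ctrl.move_straight([*g,.032],None,.08)
print(ctrl.sense()["force"])
ctrl.grip(0.0,40); s=ctrl.sense();print(s["opening"],s["gripper_force"],s["force"])
ctrl.move_straight([*g,.11],None,.12)
ctrl.move_pose([*(c-u*.2625),.11],ori(th,1)); ctrl.dwell(.3)
s=ctrl.sense();print(s["clock"],s["tool_pos"],s["opening"],s["gripper_force"],s["force"])
for n in("wrist","top","scene"):
    w=ctrl.camera(n);cv2.imwrite(f"pics/{n}2.png",w["img"][:,:,::-1]);np.save(f"{n}2.npy",w,allow_pickle=True)
```

```text
[0.255 0.121 0.507]
0.27370257979311646 42.991949915885925 [-0.121  0.931  3.499]
8.4333 [ 0.51  -0.122  0.11 ] 0.2741252123775678 42.37582325935364 [-0.488  0.16  -1.431]
```

View pics/wrist2.png

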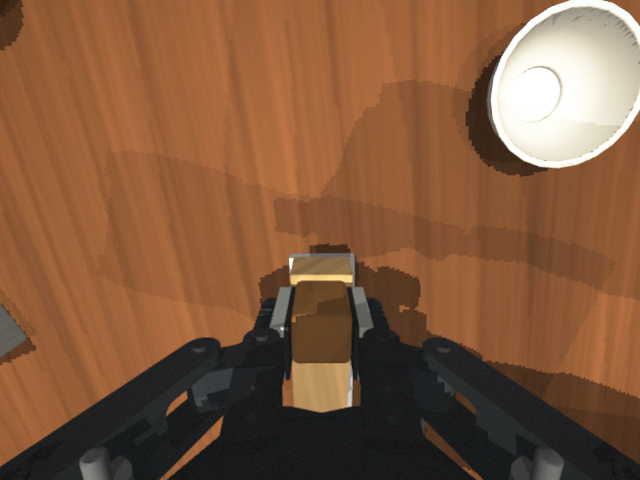

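The wrist view shows the wedge held upright. The runway's outer end, (290,254)–(354,254), is centred beneath it at column ~322, so it is laterally aligned.

Run:
```python
from plant import ctrl
from h import *
import cv2
np.set_printoptions(precision=3,suppress=True)
w=np.load("wrist2.npy",allow_pickle=True).item(); print("runend",atz(ray(w,(322,254)),.009))
th=np.radians(83.2); u=np.array([np.cos(th),np.sin(th)]); c=np.array([.541,.139]); p=c-u*.2475
ctrl.move_straight([*p,.11],None,.05); ctrl.move_straight([*p,.055],None,.08); ctrl.dwell(.3)
f0=ctrl.sense()["force"][2]; z=.055
while z>.034:
    z-=.001; ctrl.move_straight([*p,z],None,.02)
    f=ctrl.sense()["force"][2]
    if f-f0>2.0: break
print("contact z",z,f0,f,"clock",ctrl.sense()["clock"])
for n in("top","scene"):
    w=ctrl.camera(n);cv2.imwrite(f"pics/{n}3.png",w["img"][:,:,::-1])
a=cv2.imread("pics/top3.png")[180:275,170:450]; b=cv2.imread("pics/scene3.png")[218:325,190:480]
cv2.imwrite("pics/m3.png",np.vstack([cv2.resize(a,(800,271),interpolation=2),cv2.resize(b,(800,295),interpolation=2)]))
```

```text
runend [ 0.51  -0.113  0.009]
contact z 0.04199999999999999 -0.7427248236429512 6.201004760886105 clock 13.4167
```

View pics/m3.png

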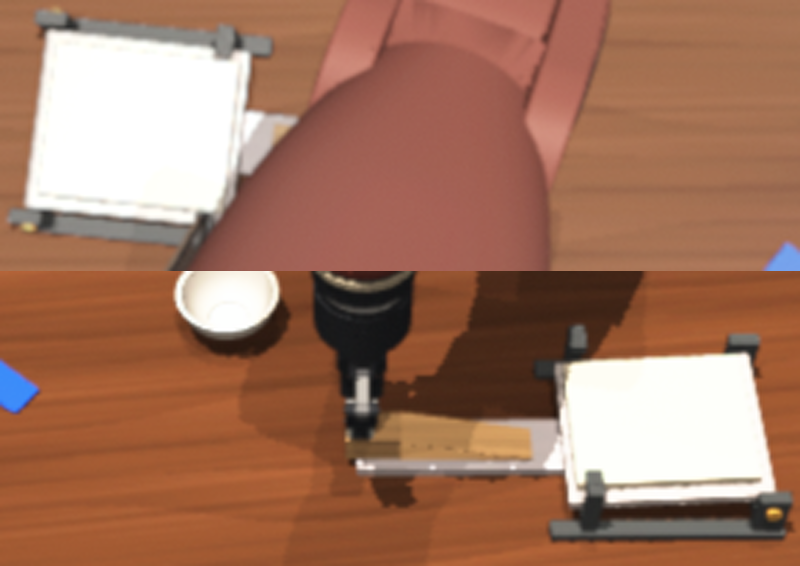

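The wedge lies on the runway, centred (thin end at (531,443) between runway edges 420 and 468 in the lower panel), about 10 mm short of the edge. Next: release so it settles, regrip, and push while feeling the force.

Run:
```python
from plant import ctrl
from h import *
np.set_printoptions(precision=2,suppress=True)
th=np.radians(83.2); u=np.array([np.cos(th),np.sin(th)]); c=np.array([.541,.139])
ctrl.grip(.42); ctrl.dwell(.2); ctrl.grip(0.0,40); ctrl.dwell(.2)
s=ctrl.sense(); z=.042; print(s["force"],s["tool_pos"],s["clock"])
F=lambda:-ctrl.sense()["force"][:2]@u
f0=F(); x=-.2475; log=[]
def go(x,v=.03):
    ctrl.move_straight([*(c+u*x),z],None,v); s=ctrl.sense(); return -s["force"][:2]@u-f0,s["force"][2]
print("free",go(-.2275),go(-.215)); x=-.215
slide=[]
while x<-.11:
    st=.003 if x<-.175 else .001
    x+=st; f,fz=go(x,.02); log.append((round(x*1e3,1),round(float(f),1),round(float(fz),1)))
    base=np.median([l[1] for l in log[-14:-4]]) if len(log)>14 else 5
    if f>base+4 or f>13: break
    if ctrl.sense()["clock"]>50: break
print(log,base,ctrl.sense()["clock"])
```

```text
[-0.12 -0.17  0.89] [ 0.51 -0.11  0.04] 14.4417
free (np.float64(-2.359280320399767), np.float64(1.3516507088007843)) (np.float64(-1.2132019813851218), np.float64(2.9053699978692036))
[(-212.0, -0.6, 2.4), (-209.0, -0.1, 2.2), (-206.0, 0.2, 2.5), (-203.0, 0.7, 2.8), (-200.0, 0.6, 3.7), (-197.0, 6.4, 2.4), (-194.0, 5.2, 2.9), (-191.0, 4.8, 3.8), (-188.0, 4.8, 4.0), (-185.0, 4.7, 3.6), (-182.0, 5.0, 3.6), (-179.0, 5.0, 3.4), (-176.0, 5.1, 2.8), (-173.0, 5.3, 3.3), (-172.0, 5.4, 3.1), (-171.0, 6.9, 3.1), (-170.0, 7.4, 4.1), (-169.0, 6.6, 3.2), (-168.0, 6.0, 3.2), (-167.0, 6.7, 3.1), (-166.0, 6.4, 3.4), (-165.0, 6.5, 3.5), (-164.0, 6.3, 3.5), (-163.0, 7.3, 3.2), (-162.0, 6.2, 3.1), (-161.0, 6.5, 4.2), (-160.0, 6.5, 3.7), (-159.0, 6.9, 3.3), (-158.0, 6.9, 4.0), (-157.0, 6.7, 3.6), (-156.0, 6.7, 4.5), (-155.0, 6.0, 3.6), (-154.0, 6.6, 3.4), (-153.0, 6.6, 4.0), (-152.0, 5.9, 3.5), (-151.0, 6.6, 4.2), (-150.0, 6.3, 3.1), (-149.0, 7.2, 4.0), (-148.0, 6.6, 3.3), (-147.0, 6.4, 3.4), (-146.0, 7.7, 4.4), (-145.0, 5.9, 2.5), (-144.0, 6.8, 3.8), (-143.0, 6.4, 4.0), (-142.0, 6.7, 4.2), (-141.0, 9.9, 3.4), (-140.0, 13.0, 3.7)] 6.6 28.275
```

Run:
```python
from plant import ctrl
from h import *
import cv2
np.set_printoptions(precision=2,suppress=True)
th=np.radians(83.2); u=np.array([np.cos(th),np.sin(th)]); c=np.array([.541,.139])
F=lambda:-ctrl.sense()["force"][:2]@u
print(F())
ctrl.move_straight([*(c-u*.1393),.042],None,.02); print(F()); ctrl.dwell(.4); print(F(),ctrl.sense()["force"])
ctrl.grip(.45); ctrl.dwell(.3); print(F(),ctrl.sense()["force"])
ctrl.grip(.6); p=c-u*.1393
ctrl.move_straight([*p,.12],None,.08); ctrl.move_pose([*(c-u*.30),.25],ori(th,1)); ctrl.dwell(.2); print(ctrl.sense()["clock"])
for n in("wrist","scene"):
    w=ctrl.camera(n);cv2.imwrite(f"pics/{n}4.png",w["img"][:,:,::-1])
b=cv2.imread("pics/scene4.png")[218:325,300:490]; cv2.imwrite("pics/m4.png",cv2.resize(b,(800,450),interpolation=2))
```

```text
13.169378418118564
15.82879415004961
14.762543803223368 [ -1.78 -14.65   4.34]
1.3154200810314756 [-0.97 -1.21  0.34]
31.975
```

View pics/m4.png

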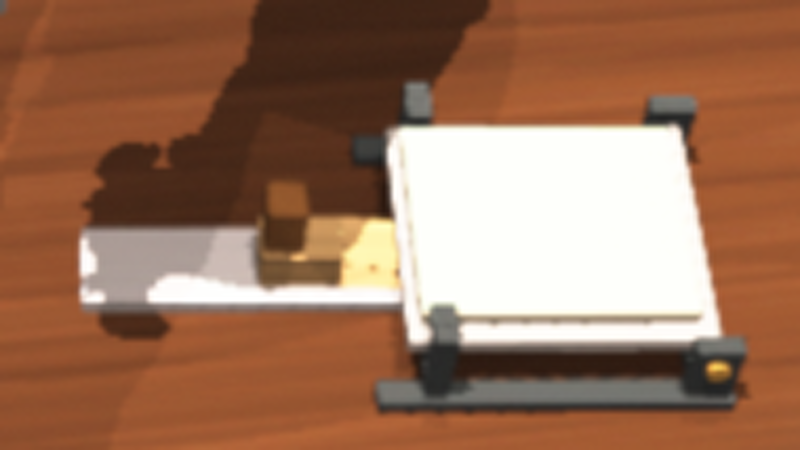

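The picture shows the wedge flat and straight on the runway, grip at (285,215). The table is up level, and the arm is clear.

```bash
python3 -c "
from plant import ctrl
print(ctrl.sign_off(),ctrl.sense()['clock'])"
```

```text
the job is handed in; nothing more can be done
the job is handed in; nothing more can be done
```

I pushed the pale wedge in straight until the push rose about 9 N above sliding, then let go and handed the job in at about 32 s; the last picture shows the table level on the wedge and the arm clear, but no verdict was returned.

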